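# Press a brake caliper piston home with the ratchet clamp

### The arm

A 6-joint arm with a two-finger parallel gripper is mounted at the origin on the work surface. World frame = base frame: x ahead of the robot, y to its left, z up, the work surface at z = 0. Lengths are in mm, angles in rad, forces in N, time in s.
With the tool pointing down it reaches from about 375 to 750 mm from the base axis. Payload 9 kg.
Tool frame: the origin (TCP) lies at the very end of the fingers, on their centre line; the grasp point (between the pads) lies 19 mm behind it; z points along the fingers, y is the line along which they close (so a half turn about z gives the same grasp; the last joint's range is limited). The gripper opens to 85 mm and grips with 20 to 120 N. Pads are 22 mm wide; open, the fingers measure 114 mm over their backs; the gripper's body (76 mm by 85 mm) begins 54 mm behind the grasp point. The pads swing forward as they close: fully open they stand 13 mm farther back than shut.
Start: joints at [-0.218, 0.104, 0.097, 1.564, 0, 1.353], TCP at [600.034, 0.002, 198.831] pointing down, gripper open.
Joint ranges: [-2.99, 2.99], [-0.84, 1.86], [-1.1, 1.16], [-1.84, 2.11], [-1.51, 1.56], [-3.14, 3.14]. Speed limits (rad/s): [2.22, 2.22, 2.57, 3.14, 3.14, 3.14].

### API

Orientations are given as a rotation vector (axis times angle).
In Python, from station import manip gives the robot as it stands. The module is installed in compiled form; this text tells all that it offers.
- The arm moves only by the shell command python3 -m creep 'ROWS'. ROWS is JSON, a list of rows, each a list of 7 numbers: the turn, a rotation vector about the tool's x, y, z in rad, then the shift along the tool's x, y, z in mm, then the opening, from 0 (shut) to 1 (fully open). A call has 1 to 10 rows; each row is the pose to reach, as a shift and turn from the pose commanded when the call began, along the tool's axes at that moment; what a row does not reach only later rows make up. A row lasts 1/8 s, in which the tool goes at most 62.5 mm and 10.7 degrees, less where a joint would pass 70% of its speed; a pose out of reach is approached as far as the arm can. A call with a gripper value outside its range is refused whole. The fingers move at their own pace and stop on an object; the grip force is fixed at half the most. Time passes only in rows, so rows that repeat a pose let the fingers close. It gives the time, the measured TCP pose, the force, the opening and the grip force at its end, in the units of the state.
- manip.state(): the state, without advancing time (a new reading comes with each control period).
- manip.capture(name): name is "scene" or "side" or "wrist"; returns the picture (480x640x3 uint8, red, green, blue); there is no depth.
- manip.calibration(name): a dict with "fov_y" (degrees; the focal length in pixels is half the picture's height over the tangent of half this angle, whatever the lens; pixels are square), "cx", "cy" (the principal point, pixels), "xyz" and "orientation" of the camera in the world. Camera axes: x right, y down, z forward; pixel columns grow to the right and rows downward; lengths in mm; the calibration is good to about 2 mm. A picture is of the moment at which its call begins: read the wrist's pose just before it. calibration takes no time and is no camera call; for the wrist camera it gives the pose at the moment of the call.
- manip.job_done(): hands the job in; it is judged then, once.
Trained networks look in the newest picture that a camera, given by its name, has taken for a name from the list of things; names that differ only in an ending like _2 or _b are one class to them, and where a whole thing is asked for, a point or a joint stands for the part that bears it (a point fixed in the world has none). Each returns a list of dicts, best first, with "p" (0 to 1); they miss things now and then, are a little off and sometimes report something else, mostly with a low value. They report only what shows in the picture. A call takes as long as a camera call.
- manip.search_frame(query, camera): "point" ([column, row] in pixels, amid what is visible of it).
The state is a dict: "clock": time; "qpos": joint angles; "dq": joint speeds; "effort": joint torques, N m; "tcp_pos": TCP position; "orientation": TCP orientation; "force": force on the tool from outside, world axes, zero at the start; "moment": the same for the moment, N m; "grip_width": finger opening in mm; "finger_force": force on a finger pad.
Only numpy, scipy, OpenCV 4.12 (cv2) and the standard library are available. Lean on these libraries where they do the work, as an engineer would, in place of code of your own. Each camera call takes 0.05 s, during which the arm holds its last target. There are 200 camera calls.

### The job

Clear the steel punch out of the brake caliper's mouth and stand it upright in the steel cup. Then squeeze the clamp's trigger again and again until its jaw has pushed the caliper piston fully home, and finally press the release tab until the jaw has sprung fully open, leaving the piston home. Work the jaw only by its trigger and tab, never by pushing on it, and leave the cup, the can, the jar and the brake pad standing where they are.

Things in the scene. Friction and masses are not known exactly. Their poses are not given: they have to be found in the camera images.
- grip (a point): squeezing point of the bench-mounted bar clamp (fixed in a run): black handle bar and grey trigger bar lean side by side 35 deg towards the robot. z = up along them, y = from trigger to handle. Along y from here: handle's outer face +18 mm, trigger's -33 released, -18 squeezed (pair 36 mm wide, 22 across). Handle's top 25 mm above (along z), trigger's 20; dark head's top 55 below
- lamp (a point): middle of the lower robot-side edge of the strip lamp (aluminium, 26 wide, 90 long along grip y, 20 mm high) hung over the handle; 64 mm higher than grip, 11 mm beyond it horizontally: no room for a gripper straight down on the handle, it must come in leaning like the handle. Lamp post stands on the far side
- trigger (a joint): sprung trigger: 0 = released, 0.015 m = fully squeezed (stop), towards the handle (grip +y). Needs 4 to 6 N, about 17 N when pushing the piston. Each full squeeze (over 14 mm) walks the jaw one 8 mm notch; a shorter one gains none. Let it come fully back before the next. When the piston is home it stops early
- jaw (a joint): travel of the jaw towards the piston: 0 = fully open, 0.046 = most. A 2 to 4 N spring pulls it open; the ratchet holds it every 8 mm (it slips back up to 8 mm to the last notch when the trigger is let go). Its pad meets the piston when jaw + piston = 0.038; at jaw 0.038 the piston is home
- jaw_pad (a point): centre of the jaw's round pad, the face that meets the piston; the jaw is a grey upright plate 16 x 12 x 78 mm on the end of the steel bar that slides along grip y beneath the caliper (the pad is at 53 mm above the bar). Not to be pushed by hand
- piston (a joint): how far the caliper's piston (steel, 44 mm diameter) sticks out of the aluminium caliper towards the jaw: 0 = fully home, up to 0.020 m. Stiff (4 N friction), stays where it is pushed
- tab (a joint): travel of the release tab: 0 = up, 0.006 m = fully pressed (2 to 5 N). While it is held more than about 4 mm down, trigger released, the jaw springs open within about a second
- tab_top (a point): centre of the top face of the release tab, a grey 18 x 18 mm button on the clamp's dark head, 52 mm beyond grip along grip +y and 32 mm lower along grip z. Axes as grip; it is pressed along -z, so leaning 35 deg from vertical. The handle's face is 34 mm from its centre
- punch_mid (a point): middle of the steel punch, round bar 190 mm long, 12 mm diameter, 0.11 to 0.23 kg; z = along it, foot to top. From 32 to 94 mm above this point it has a dark 14 mm sleeve, which stands free. It starts leaning 35 deg towards the robot in the caliper's mouth, on a foot seat and a cross bar (10 mm thick, touching 21 mm above this point between 2 low lugs); lifts out along its axis
- punch_foot (a point): centre of the punch's lower end face; axes as punch_mid
- cup: open steel cup, 100 mm high, 50 mm outer diameter, wall 4 mm, floor 5 mm thick, 0.6 kg, standing loose on the bench; origin at the centre of its underside, z up. Cup, can and jar swap places from run to run
- can: bystander: grey round can, 54 mm in diameter, 150 mm high; origin at its underside
- jar: bystander: white jar with dark cap, 64 mm in diameter, 85 mm high; origin at its underside
- pad: bystander: brake pad lying flat between the robot and the clamp, 45 x 100 x 16 mm; origin at its underside

How it is judged:
By the outcome, as a careful person would: the job done as asked, in the order asked, and still so for the second after the job is handed in, with the robot touching nothing.
It also fails if it takes over 72 s, if anything falls off the work surface, if the arm or the gripper's body presses on something with over 40 N, if the wrist force passes 120 N, or if a joint passes its speed limit or range.

## Working session

There is one attempt and no reset: what is moved stays moved. The work goes in short steps, Python scripts to look and compute and a shell command to move; the robot and the scene stay as the last step left them, time stands still between calls to the robot, and variables do not carry over. Pictures are saved under pics/ and viewed, at most 10 in all, crops included, and the job is handed in when it is done.

```bash
mkdir -p pics
cat > h.py <<'E'
import numpy as np, cv2
from station import manip
from scipy.spatial.transform import Rotation as R
def snap(c,f=None):
    cal=manip.calibration(c); im=manip.capture(c)
    if f: cv2.imwrite('pics/'+f,im[:,:,::-1])
    return im,cal
def ray(cal,p):
    f=240/np.tan(np.radians(cal['fov_y'])/2)
    o=np.array(cal['orientation'],float)
    M=R.from_rotvec(o) if o.size==3 else R.from_matrix(o)
    d=M.apply([(p[0]-cal['cx'])/f,(p[1]-cal['cy'])/f,1]); return np.array(cal['xyz'],float),d/np.linalg.norm(d)
def tri(rs):
    A=np.zeros((3,3));b=np.zeros(3)
    for o,d in rs:
        P=np.eye(3)-np.outer(d,d);A+=P;b+=P@o
    x=np.linalg.solve(A,b);return x,[round(float(np.linalg.norm((np.eye(3)-np.outer(d,d))@(x-o))),1) for o,d in rs]
def proj(cal,X):
    f=240/np.tan(np.radians(cal['fov_y'])/2)
    M=R.from_rotvec(cal['orientation'])
    v=M.inv().apply(np.array(X,float)-cal['xyz']); return [round(float(f*v[0]/v[2]+cal['cx']),1),round(float(f*v[1]/v[2]+cal['cy']),1)]
def rel(R1,p1,q=None):
    "turn and shift from current TCP to goal"
    s=manip.state();R0=R.from_rotvec(s['orientation'])
    return (R0.inv()*R1).as_rotvec().round(4),R0.inv().apply(np.array(p1)-s['tcp_pos']).round(1)
E
python3 - <<'E'
from h import *
print(manip.state())
cs={}
for c in ['scene','side','wrist']:
    im,cal=snap(c,c+'0.png');cs[c]=cal;print(c,cal)
for n in ['grip','lamp','jaw_pad','tab_top','punch_mid','punch_foot','cup','can','jar','pad','piston','trigger']:
    rs=[]
    for c in ['scene','side']:
        r=manip.search_frame(n,c); print(n,c,[( [round(x) for x in d['point']],round(d['p'],2)) for d in r[:2]])
        if r: rs.append(ray(cs[c],r[0]['point']))
    if len(rs)>1: x,e=tri(rs);print('   ',x.round(),e)
E
```

```text
{'clock': 0.0, 'qpos': array([-2.17679751e-01,  1.04724873e-01,  9.64703424e-02,  1.56387603e+00,
        5.87230488e-06,  1.35308297e+00]), 'dq': array([-0.00258871, -0.00012988,  0.00128943,  0.00231908, -0.00018852,
        0.00045613]), 'effort': array([ 7.03431251e-04, -5.56934094e+01,  5.03644359e+01,  1.70058967e-02,
       -2.22691165e-04, -8.28643181e-07]), 'tcp_pos': array([5.99634546e+02, 1.04536337e-01, 1.98007959e+02]), 'orientation': array([-2.22060633e+00, -2.22068094e+00,  1.11873092e-03]), 'force': array([0.6107122 , 1.00384178, 0.31254701]), 'moment': array([-0.03029908,  0.02362391, -0.00862608]), 'finger_force': 0.0, 'grip_width': 85.57982278927462}
scene {'fov_y': 52.70531101314654, 'cx': 322.6257610618522, 'cy': 234.37791016194035, 'xyz': array([1397.57024629, -142.06947978,  793.43068312]), 'orientation': array([-1.85017854, -1.46113612,  0.72278262])}
side {'fov_y': 42.581406084630785, 'cx': 317.0662450775643, 'cy': 247.51281392248535, 'xyz': array([ 496.11651917, -748.12579553,  968.45406168]), 'orientation': array([-2.37911907,  0.14804565, -0.04121983])}
wr
[... 759 characters left out ...]
0.58), ([279, 448], 0.2)]
    [ 560. -108.   96.] [6.9, 6.9]
cup scene [([270, 274], 0.69), ([178, 299], 0.65)]
cup side [([375, 428], 0.98)]
    [ 617. -174.    3.] [88.0, 88.0]
can scene [([166, 244], 0.59), ([260, 247], 0.53)]
can side [([280, 446], 0.87)]
    [ 480. -319.   84.] [0.1, 0.1]
jar scene [([434, 210], 0.88)]
jar side [([252, 179], 0.92)]
    [465. 351.  48.] [0.8, 0.8]
pad scene [([317, 234], 0.81)]
pad side [([250, 293], 0.73), ([277, 447], 0.66)]
    [444.  44.  14.] [0.3, 0.3]
piston scene [([271, 257], 0.54)]
piston side [([336, 317], 0.64)]
    [596. -91.  90.] [2.4, 2.4]
trigger scene [([314, 238], 0.63)]
trigger side [([307, 274], 0.87)]
    [556.  15.  91.] [1.2, 1.2]
```

Run:
```python
import cv2
im=cv2.imread('pics/scene0.png')[190:310,210:370];cv2.imwrite('pics/a.png',cv2.resize(im,(800,600),interpolation=cv2.INTER_CUBIC))
im=cv2.imread('pics/side0.png')[240:390,220:420];cv2.imwrite('pics/b.png',cv2.resize(im,(800,600),interpolation=cv2.INTER_CUBIC))
```

```text
(no output)
```

View pics/a.png

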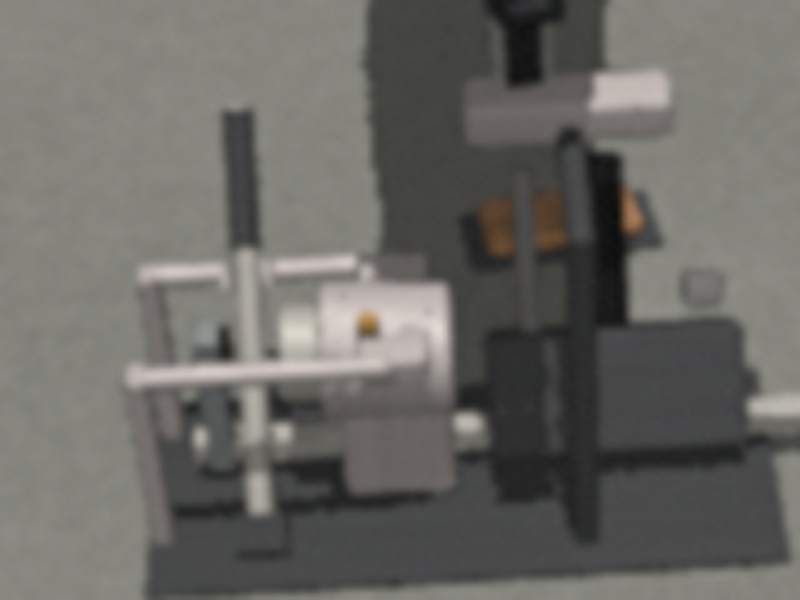

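View pics/b.png

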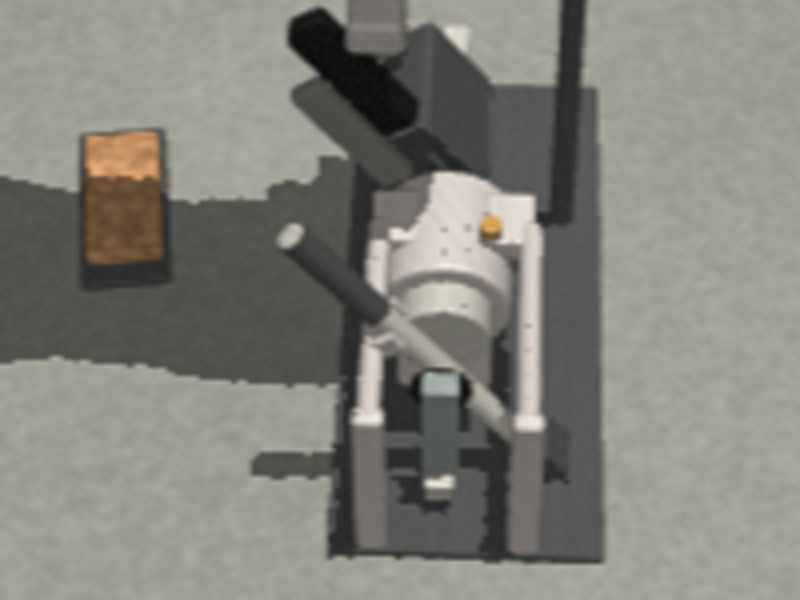

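View pics/wrist0.png

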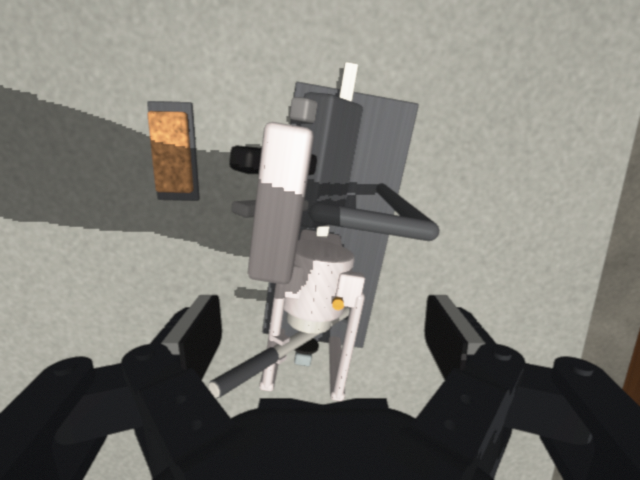

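The scene crop shows the punch sleeve top at (238,110), trigger top at (523,175), handle top at (608,157) and tab at (703,287). The side crop shows the punch top at (291,236). The wrist picture shows the lamp over the handle at (235,157) and the tab at (303,110).

```bash
cat > m.py <<'E'
from h import *
C={c:manip.calibration(c) for c in ['scene','side']}
C['wrist']=dict(fov_y=69.65412884880425,cx=322.77,cy=237.436,xyz=np.array([600.63,70.388,373.949]),orientation=np.array([2.85801,-.000336,-.002236]))
E
python3 - <<'E'
from m import *
F={'punchtop':[(257.6,212.3),(292.75,299),(215,390)],'sleevebot':[(258.8,239.4),(315.75,316.75),(276,352)],
'trigtop':[(314.6,225.5),(298.75,263),(238,208)],'handtop':[(331.6,221.4),(298,245.5),(235,158)],'tab':[(350.6,247.4),None,(303,110)],
'cup':[(178,299),(375,428),None],'can':[(166,244),(280,446),None],'jar':[(434,210),(252,179),None]}
X={}
for k,v in F.items():
    X[k],e=tri([ray(C[c],p) for c,p in zip(['scene','side','wrist'],v) if p]);print(k,X[k].round(1),e)
u=X['punchtop']-X['sleevebot'];print(np.linalg.norm(u),u/np.linalg.norm(u))
for z in (5,15):
    P=[]
    for p in [(416,104),(362,348),(297,83)]:
        o,d=ray(C['wrist'],p);P.append(o+d*(z-o[2])/d[2])
    for p in [(303.75,378.75),(370.75,380.5),(369.25,262)]:
        o,d=ray(C['side'],p);P.append(o+d*(z-o[2])/d[2])
    print(z,np.round(P,0).tolist())
E
```

```text
punchtop [ 522.6 -103.9  165.6] [1.0, 0.5, 0.9]
sleevebot [ 559.3 -108.8  116.7] [1.5, 0.2, 1.4]
trigtop [539.7  19.2 117.8] [1.0, 2.9, 3.4]
handtop [542.3  57.4 124.6] [2.1, 2.9, 4.1]
tab [584.2  92.5  72.9] [0.9, 0.9]
cup [ 633.  -295.3   53.4] [2.1, 2.1]
can [ 479.3 -318.8   82.8] [0.0, 0.0]
jar [465.5 351.1  49.4] [1.2, 1.2]
61.31356264201366 [-0.59869113  0.07901186  0.79707343]
5 [[693.0, 102.0, 5.0], [648.0, -179.0, 5.0], [575.0, 121.0, 5.0], [530.0, -159.0, 5.0], [648.0, -178.0, 5.0], [696.0, 103.0, 5.0]]
15 [[691.0, 101.0, 15.0], [647.0, -172.0, 15.0], [575.0, 120.0, 15.0], [530.0, -166.0, 15.0], [647.0, -184.0, 15.0], [694.0, 94.0, 15.0]]
```

```bash
cat >> m.py <<'E'
YAW=-9.3
def frame(yaw=YAW,lean=35):
    a=np.radians(yaw);l=np.radians(lean)
    f=np.array([np.cos(a),np.sin(a),0]);up=np.array([0,0,1.])
    gy=np.array([-np.sin(a),np.cos(a),0]);gz=-f*np.sin(l)+up*np.cos(l);gx=np.cross(gy,gz)
    return gx,gy,gz
gx,gy,gz=frame()
RT=R.from_matrix(np.c_[-gx,gy,-gz])
G=np.array([556,44,102.]); PG=np.array([541,-106.3,141.2])
def tcp(p,back=0,z=gz): return p-(19-back)*z
E
python3 - <<'E'
from m import *
print(rel(RT,tcp(PG,80)))
a=cv2.imread('pics/scene0.png')[250:340,130:230];b=cv2.imread('pics/side0.png')[370:480,320:430]
cv2.imwrite('pics/c.png',np.hstack([cv2.resize(a,None,fx=4,fy=4,interpolation=2),cv2.copyMakeBorder(cv2.resize(b,(360,360),interpolation=2),0,0,0,0,0)]))
E
```

```text
(array([-0.4292, -0.5052, -1.3614]), array([-100.7,  -93.6,    7.7]))
```

View pics/c.png

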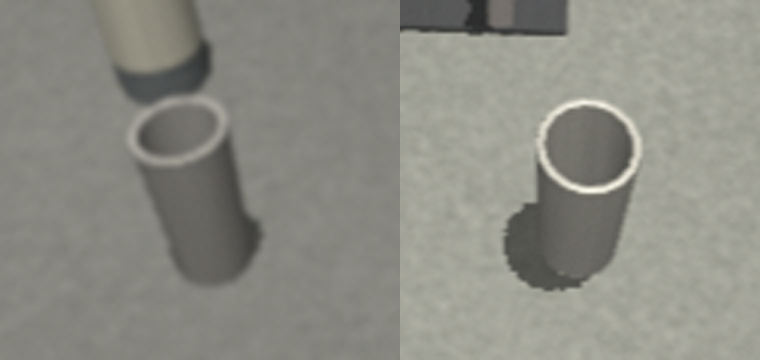

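The cup rim centre shows in the scene view at (175,282) and in the side view at (378,415). Now I move to the pre-grasp.

```bash
python3 -m creep '[[-0.06,-0.07,-0.18,-50,-47,-40,1],[-0.11,-0.13,-0.34,-100,-94,-40,1],[-0.16,-0.19,-0.51,-100,-94,-40,1],[-0.21,-0.25,-0.68,-100,-94,-40,1],[-0.27,-0.315,-0.85,-100,-94,-30,1],[-0.32,-0.38,-1.02,-100,-94,-20,1],[-0.375,-0.44,-1.19,-100,-94,-10,1],[-0.429,-0.505,-1.361,-100.7,-93.6,0,1],[-0.429,-0.505,-1.361,-100.7,-93.6,7.7,1],[-0.429,-0.505,-1.361,-100.7,-93.6,7.7,1]]'
python3 - <<'E'
from m import *
print(tri([ray(C['scene'],(174.75,282.5)),ray(C['side'],(377.75,414.9))]))
print(rel(RT,tcp(PG,80)), manip.state()['qpos'].round(2))
_,c=snap('wrist','w1.png');np.save('w1.npy',np.r_[c['xyz'],c['orientation']])
print([proj(c,PG+d*gz) for d in (-30,0,30)])
for n in ['punch_mid','grip','lamp']: print(n,[(d['point'],d['p']) for d in manip.search_frame(n,'wrist')[:2]])
E
```

```text
clock: 2.6
tcp_pos: [551.0, -114.6, 195.7]
orientation: [0.208, 2.577, -0.045]
force: [-0.7, 0.2, 0.0]
grip_width: 85.2
finger_force: 0.0
(array([ 633.16849284, -294.49664824,   99.31097769]), [0.6, 0.6])
(array([ 0.0113, -0.0541, -0.002 ]), array([ 41.7,   6.7, -20.5])) [-0.58 -0.84 -0.78  1.12  0.23 -0.36]
[[331.8, 185.7], [333.6, 189.6], [335.9, 194.8]]
punch_mid [([335.4, 189.2], 0.83), ([35.1, 76.0], 0.54)]
grip [([317.1, 143.1], 0.7), ([447.4, 158.8], 0.64)]
lamp [([445.8, 153.7], 0.91)]
```

View pics/w1.png

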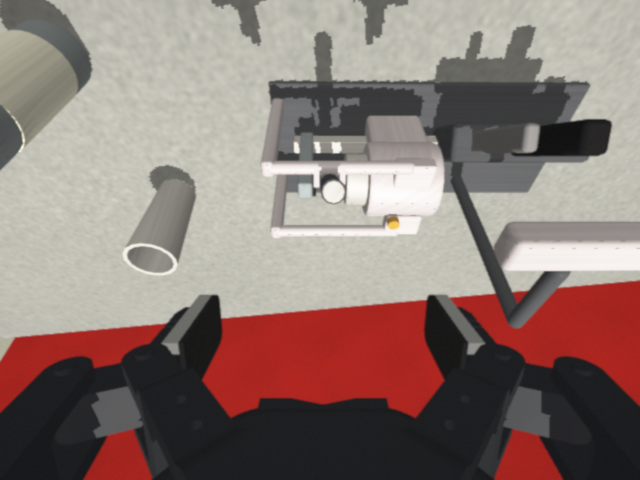

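The wrist view shows the punch end-on at (333,190), where I predicted it. Joint 2 has reached its limit, so I'll come in from above instead.

```bash
python3 -m creep '[[0,0,0,17,0,25,1],[0,0,0,17,0,25,1]]'
python3 - <<'E'
from m import *
print(rel(RT,tcp(PG,0)),manip.state()['qpos'].round(2))
E
```

```text
clock: 3.05
tcp_pos: [552.6, -113.8, 164.7]
orientation: [0.206, 2.582, -0.042]
force: [1.4, 0.4, 0.5]
grip_width: 85.6
finger_force: 0.0
(array([ 0.0135, -0.0592, -0.0011]), array([22. ,  5.1, 32.4])) [-0.57 -0.84 -0.83  1.07  0.22 -0.36]
```

```bash
python3 -m creep '[[0.0135,-0.06,0,22,5,20,1],[0.0135,-0.06,0,22,5,32,1],[0.0135,-0.06,0,22,5,32,1]]'
python3 - <<'E'
from m import *
print(rel(RT,tcp(PG,0)),manip.state()['qpos'].round(3))
E
```

```text
clock: 3.42
tcp_pos: [572.3, -114.2, 127.5]
orientation: [0.206, 2.541, -0.059]
force: [-0.5, -1.3, 0.4]
grip_width: 85.4
finger_force: 0.0
(array([ 0.0034, -0.0179, -0.0002]), array([ 18.7,   2.8, -10.3])) [-0.55  -0.841 -0.918  0.936  0.216 -0.326]
```

```bash
cat >> m.py <<'E'
def RL(lean,yaw=YAW):
    x,y,z=frame(yaw,lean); return R.from_matrix(np.c_[-x,y,-z]),z
E
python3 - <<'E'
from m import *
r,z=RL(24); print(rel(r,tcp(PG,0,z)))
E
```

```text
(array([3.400e-03, 1.741e-01, 1.000e-04]), array([ 22.3,   2.8, -10.6]))
```

```bash
python3 -m creep '[[0.003,0.174,0,5,3,-15,1],[0.003,0.174,0,15,3,-15,1],[0.003,0.174,0,22,3,-11,1],[0.003,0.174,0,22,3,-11,1]]'
python3 - <<'E'
from m import *
r,z=RL(24); print(rel(r,tcp(PG,0,z)),manip.state()['qpos'].round(3))
_,c=snap('wrist','w2.png')
print([proj(c,PG+d*gz) for d in (-31,0,31)])
E
```

```text
clock: 3.92
tcp_pos: [548.5, -107.5, 123.7]
orientation: [0.221, 2.712, -0.047]
force: [0.2, 0.0, -0.8]
grip_width: 85.2
finger_force: 0.0
(array([ 0.0001,  0.0022, -0.0003]), array([-0.1, -0. , -0. ])) [-0.516 -0.652 -0.746  1.08   0.142 -0.325]
[[324.0, 273.2], [324.2, 285.6], [324.6, 303.5]]
```

View pics/w2.png

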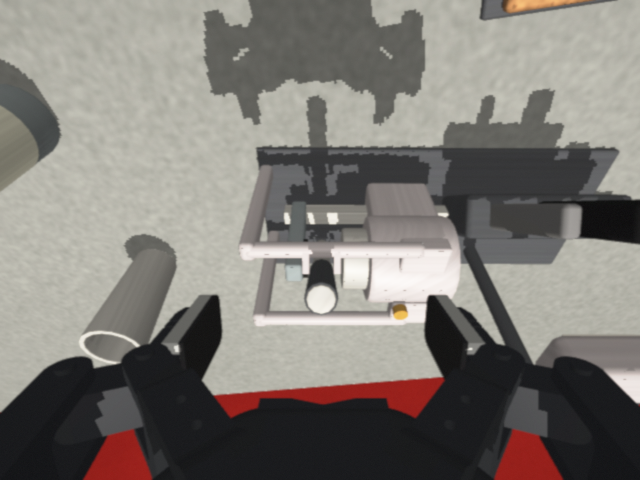

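The punch top shows at (321,297), centred between the fingers. I'll close on it.

```bash
python3 -m creep '[[0,0,0,0,-1,0,0.4],[0,0,0,0,-1,0,0],[0,0,0,0,-1,0,0],[0,0,0,0,-1,0,0],[0,0,0,0,-1,0,0],[0,0,0,0,-1,0,0],[0,0,0,0,-1,0,0]]'
python3 - <<'E'
from m import *
print(manip.state()['force'],manip.state()['finger_force'])
s=manip.state();R0=R.from_rotvec(s['orientation'])
print(R0.inv().apply(gz*130))
E
```

```text
clock: 4.85
tcp_pos: [549.0, -108.7, 124.5]
orientation: [0.221, 2.713, -0.047]
force: [-3.1, 1.7, 4.7]
grip_width: 11.3
finger_force: 58.6
[-3.07617863  1.65025733  4.72817871] 58.5710334777832
[ 2.46407308e+01 -1.93965593e-02 -1.27643386e+02]
```

```bash
python3 -m creep '[[0,0,0,1.5,0,-8,0],[0,0,0,4,0,-20,0],[0,0,0,7.6,0,-39,0],[0,0,0,11.4,0,-59,0],[0,0,0,11.4,0,-59,0]]'
python3 - <<'E'
from m import *
s=manip.state();print(s['force'],s['qpos'].round(3))
E
```

```text
clock: 5.48
tcp_pos: [515.1, -103.5, 175.4]
orientation: [0.221, 2.711, -0.049]
force: [0.5, -1.0, -2.1]
grip_width: 11.2
finger_force: 58.7
[ 0.54129881 -1.03644484 -2.05434716] [-0.551 -0.773 -0.725  1.225  0.155 -0.357]
```

```bash
python3 -m creep '[[0,0,0,2,0,-12,0],[0,0,0,5,0,-27,0],[0,0,0,15,0,-45,0],[0,0,0,10,0,-55,0],[0,0,0,-5,0,-85,0],[0,0,0,-18,0,-113,0],[0,0,0,-18,0,-113,0]]'
python3 - <<'E'
from m import *
s=manip.state();print(s['force'],s['qpos'].round(3))
E
```

```text
clock: 6.35
tcp_pos: [486.5, -98.8, 287.1]
orientation: [0.22, 2.71, -0.05]
force: [0.7, 0.4, -1.5]
grip_width: 11.3
finger_force: 58.9
[ 0.69521132  0.44320747 -1.48077179] [-0.584 -0.786 -0.523  1.442  0.168 -0.388]
```

Run:
```python
from m import *
r,z=RL(-11); cup=np.array([633.2,-294.5,0])
print(rel(r,tcp(cup+[0,0,158+135],0,z)))
```

```text
(array([-0.0017,  0.6158,  0.    ]), array([-152.2, -169.4,   82.9]))
```

```bash
python3 -m creep '[[0,0.06,0,-12,-14,5,0],[0,0.15,0,-40,-44,20,0],[0,0.26,0,-70,-78,37,0],[0,0.38,0,-100,-112,54,0],[0,0.5,0,-130,-145,70,0],[0,0.59,0,-148,-165,80,0],[0,0.616,0,-152,-169.4,83,0],[0,0.616,0,-152,-169.4,83,0]]'
python3 - <<'E'
from m import *
s=manip.state();print(s['qpos'].round(3))
r,z=RL(-11); cup=np.array([633.2,-294.5,0]);print(rel(r,tcp(cup+[0,0,158+135],0,z)))
a,ca=snap('scene','s3.png');b,cb=snap('side','d3.png')
for h in (135,135+95,135+189): print(proj(ca,cup+[0,0,h]),proj(cb,cup+[0,0,h]))
A=a[90:340,90:290,::-1];B=b[210:460,300:500,::-1]
cv2.imwrite('pics/e.png',np.hstack([cv2.resize(A,(400,500),interpolation=2),cv2.resize(B,(400,500),interpolation=2)]))
E
```

```text
clock: 7.35
tcp_pos: [618.9, -279.0, 280.3]
orientation: [-0.246, -2.988, -0.015]
force: [1.2, -1.0, -1.1]
grip_width: 10.9
finger_force: 58.7
[-0.585  0.691  0.967  1.978 -0.06  -0.417]
(array([-0.0012,  0.0478, -0.0021]), array([-13.7, -13. ,   4.1]))
[170.7, 270.0] [378.9, 402.9]
[159.7, 233.0] [383.0, 368.4]
[147.4, 191.3] [387.8, 328.4]
```

View pics/e.png

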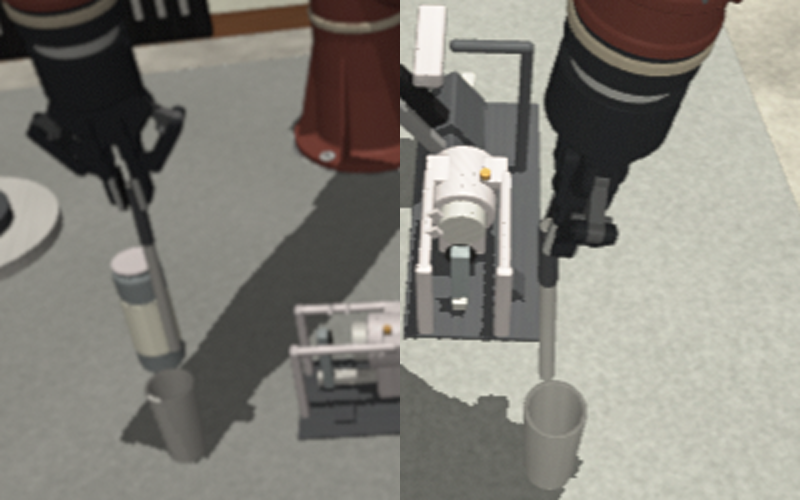

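Both views show the punch foot just short of the cup, at scene (180,271) and side (373,399). I'll finish the move and then re-measure.

```bash
python3 -m creep '[[0,0.024,0,-7,-7,2,0],[0,0.048,0,-13.7,-13,4,0],[0,0.048,0,-13.7,-13,4,0]]'
python3 - <<'E'
from m import *
s=manip.state();print(s['qpos'].round(3))
r,z=RL(-11); cup=np.array([633.2,-294.5,0]);print(rel(r,tcp(cup+[0,0,158+135],0,z)))
a,ca=snap('scene','s4.png');b,cb=snap('side','d4.png')
A=a[215:305,130:220,::-1];B=b[300:450,340:430,::-1]
cv2.imwrite('pics/f.png',np.hstack([cv2.resize(A,(400,400),interpolation=2),cv2.resize(B[60:],(400,400),interpolation=2)]))
for n in ('punch_foot','punch_mid'):
  rs=[]
  for c,cc in(('scene',ca),('side',cb)):
    d=manip.search_frame(n,c)[:2];print(c,n,[(x['point'],x['p']) for x in d]); rs.append(ray(cc,d[0]['point']))
  print(tri(rs))
E
```

```text
clock: 7.82
tcp_pos: [622.9, -290.6, 270.0]
orientation: [-0.242, -2.946, -0.019]
force: [0.4, 0.4, -2.4]
grip_width: 11.5
finger_force: 58.7
[-0.587  0.835  1.151  2.055 -0.078 -0.417]
(array([-0.0021,  0.0061, -0.0021]), array([-6.2, -2.1, -5.6]))
scene punch_foot [([160.4, 231.7], 0.75)]
side punch_foot [([373.8, 364.3], 0.91)]
(array([ 623.63923765, -290.54341719,  229.20187702]), [4.6, 4.6])
scene punch_mid []Traceback (most recent call last):
  File "<stdin>", line 10, in <module>
IndexError: list index out of range
```

View pics/f.png

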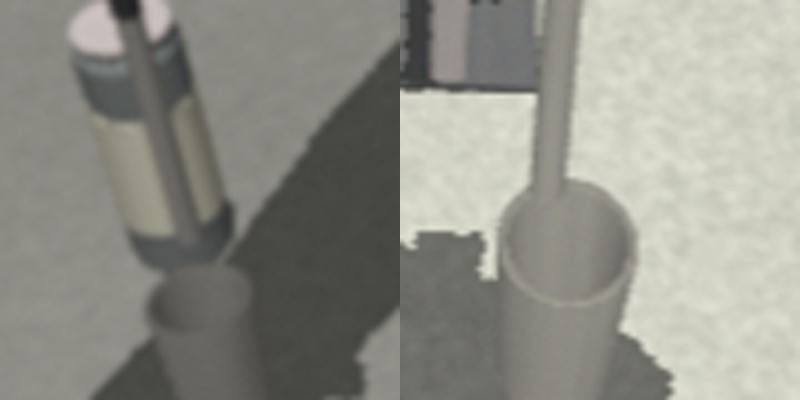

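Run:
```python
from m import *
ft,e=tri([ray(C['scene'],(172.75,269)),ray(C['side'],(373.75,402.75))]);print(ft,e)
r,z=RL(-11,61); cup=np.array([633.2,-294.5,0]);print(rel(r,tcp(cup+[0,0,158+130],0,z)))
```

```text
[ 626.2864965  -291.31020178  130.95284359] [0.2, 0.2]
(array([ 0.2253,  0.0056, -1.2074]), array([-9.8, -5.7,  1.5]))
```

```bash
python3 -m creep '[[0.028,0,-0.15,-1,0,0,0],[0.056,0.001,-0.3,-2,-1,0,0],[0.084,0.002,-0.45,-4,-2,0,0],[0.112,0.003,-0.6,-5,-3,0,0],[0.14,0.004,-0.75,-6,-4,1,0],[0.168,0.004,-0.9,-7,-5,1,0],[0.2,0.005,-1.07,-9,-5,1.5,0],[0.225,0.0056,-1.207,-9.8,-5.7,1.5,0],[0.225,0.0056,-1.207,-9.8,-5.7,1.5,0]]'
python3 - <<'E'
from m import *
s=manip.state();print(s['qpos'].round(3))
r,z=RL(-11,61); cup=np.array([633.2,-294.5,0]);print(rel(r,tcp(cup+[0,0,158+130],0,z)))
print(rel(r,tcp(cup+[0,0,158+8],0,z)))
E
```

```text
clock: 9.2
tcp_pos: [631.2, -297.5, 269.3]
orientation: [1.507, -2.562, 0.144]
force: [0.3, 0.5, -1.9]
grip_width: 11.2
finger_force: 58.8
[-0.535  0.491  0.673  1.747 -0.192 -1.599]
(array([ 0.0006,  0.0003, -0.0012]), array([ 0. , -0.3, -0. ]))
(array([ 0.0006,  0.0003, -0.0012]), array([-23.2,  -0.4, 119.7]))
```

```bash
python3 -m creep '[[0,0,0,-2,0,10,0],[0,0,0,-7,0,36,0],[0,0,0,-13,0,67,0],[0,0,0,-18,0,93,0],[0,0,0,-22,0,113,0],[0,0,0,-23.2,0,119.7,0],[0,0,0,-23.2,0,119.7,0]]'
python3 - <<'E'
from m import *
s=manip.state();print(s['force'],s['qpos'].round(3))
a,ca=snap('scene');b,cb=snap('side')
A=a[150:330,90:250,::-1];B=b[300:480,300:460,::-1]
cv2.imwrite('pics/g.png',np.hstack([cv2.resize(A,(400,450),interpolation=2),cv2.resize(B,(400,450),interpolation=2)]))
E
```

```text
clock: 10.07
tcp_pos: [631.1, -298.0, 146.0]
orientation: [1.506, -2.562, 0.142]
force: [0.1, 0.4, -2.2]
grip_width: 11.5
finger_force: 58.8
[ 0.07343416  0.39831642 -2.15795428] [-0.535  0.432  0.371  1.507 -0.192 -1.598]
```

View pics/g.png

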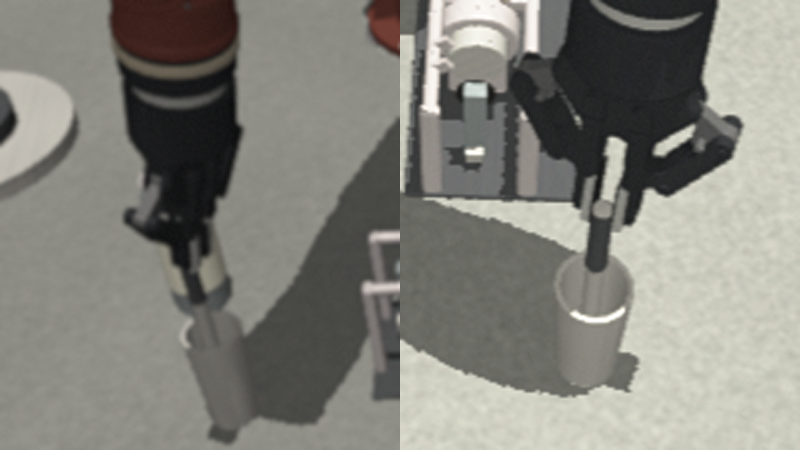

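The punch is inside the cup in both views. I'll lower it to contact with the cup floor.

```bash
python3 -m creep '[[0,0,0,-0.2,0,1,0],[0,0,0,-0.4,0,2,0],[0,0,0,-0.4,0,2,0]]'
```

```text
clock: 10.55
tcp_pos: [631.5, -298.2, 145.0]
orientation: [1.508, -2.561, 0.145]
force: [-0.3, 0.3, 4.1]
grip_width: 11.1
finger_force: 59.4
```

```bash
python3 -m creep '[[0,0,0,-0.2,0,1,0],[0,0,0,-0.3,0,1.5,0],[0,0,0,-0.3,0,1.5,0]]'
```

```text
clock: 10.92
tcp_pos: [632.0, -298.7, 144.9]
orientation: [1.508, -2.562, 0.148]
force: [-1.3, 0.5, 11.6]
grip_width: 11.1
finger_force: 60.1
```

```bash
python3 -m creep '[[0,0,0,0.3,0,-1.3,0],[0,0,0,0.3,0,-1.3,0.3],[0,0,0,0.3,0,-1.3,0.5],[0,0,0,0.3,0,-1.3,0.7],[0,0,0,0.3,0,-1.3,1],[0,0,0,0.3,0,-1.3,1]]'
python3 - <<'E'
from m import *
a,ca=snap('scene','s5.png');b,cb=snap('side','d5.png')
for c in('scene','side'): print([(x['point'],x['p']) for x in manip.search_frame('punch_mid',c)[:2]],[(x['point'],x['p']) for x in manip.search_frame('cup',c)[:2]])
cup=np.array([633.2,-294.5,0])
for h in (135,150,195): print(proj(ca,cup+[0,0,h]),proj(cb,cup+[0,0,h]))
E
```

```text
clock: 11.68
tcp_pos: [631.1, -297.9, 143.7]
orientation: [1.508, -2.561, 0.142]
force: [0.6, 0.9, -0.2]
grip_width: 85.6
finger_force: 0.0
[([166.4, 264.3], 0.8), ([434.3, 212.1], 0.37)] [([178.5, 300.0], 0.73), ([305.0, 276.1], 0.2)]
[([378.4, 402.5], 0.86)] [([376.3, 433.0], 0.92)]
[170.7, 270.0] [378.9, 402.9]
[169.1, 264.5] [379.5, 397.8]
[163.9, 247.2] [381.4, 381.8]
```

```bash
python3 -m creep '[[0,0,0,5,0,-25,1],[0,0,0,16,0,-80,1],[0,0,0,23,0,-118,1],[0,0,0,23,0,-118,1]]'
python3 - <<'E'
from m import *
r,z=RL(18); print(rel(r,[505,42,205]),manip.state()['tcp_pos'])
E
```

```text
clock: 12.48
tcp_pos: [632.6, -298.9, 268.4]
orientation: [1.508, -2.564, 0.151]
force: [-0.3, 0.2, -0.4]
grip_width: 85.3
finger_force: 0.0
(array([ 0.0716, -0.438 ,  1.2359]), array([-243.6,  277.3,   16. ])) [ 632.62022493 -298.88521166  268.42354379]
```

```bash
python3 -m creep '[[0.006,-0.035,0.1,-16,18,0,1],[0.014,-0.085,0.24,-45,50,0,1],[0.022,-0.135,0.38,-75,85,2,1],[0.03,-0.19,0.54,-107,122,4,1],[0.04,-0.245,0.7,-140,160,7,1],[0.05,-0.3,0.86,-172,196,10,1],[0.058,-0.355,1.01,-202,230,13,1],[0.066,-0.4,1.14,-227,258,15,1],[0.0716,-0.438,1.236,-243.6,277,16,1],[0.0716,-0.438,1.236,-243.6,277,16,1]]'
python3 - <<'E'
from m import *
r,z=RL(18); print(rel(r,[505,42,205]),manip.state()['qpos'].round(3))
r,z=RL(24); print(rel(r,G+60*gz-19*z+2*gy),G+60*gz-19*z)
E
```

```text
clock: 13.72
tcp_pos: [502.5, 44.4, 201.1]
orientation: [0.227, 2.825, -0.031]
force: [-0.9, 0.0, -0.5]
grip_width: 85.7
finger_force: 0.0
(array([ 0.0032, -0.0064,  0.0012]), array([-3.9, -1.9, -2.8])) [-0.177 -0.644 -0.567  1.34   0.008 -0.015]
(array([ 0.0033, -0.1111,  0.001 ]), array([-4.6, 10. , 72.2])) [529.66418614  48.31265491 133.79175896]
```

```bash
python3 -m creep '[[0,-0.03,0,-1,3,15,1],[0.001,-0.06,0,-2,6,35,1],[0.002,-0.09,0,-4,8,56,1],[0.003,-0.111,0.001,-4.6,10,70,1],[0.003,-0.111,0.001,-4.6,10,72,1]]'
python3 - <<'E'
from m import *
s=manip.state();print(s['qpos'].round(3))
_,c=snap('wrist','w6.png');np.save('w6.npy',np.r_[c['xyz'],c['orientation']]);print(c)
lamp=G+np.array([0,0,64])+11*np.array([.987,-.162,0])
for n,p in dict(handtop=G+25*gz+9*gy,h_out=G+25*gz+18*gy-11*gx,trigtop=G+20*gz-26*gy,tr_out=G+20*gz-33*gy-11*gx,tab=G+52*gy-32*gz,lamp=lamp,lampL=lamp-45*gy,lampR=lamp+45*gy).items(): print(n,proj(c,p))
for n in('grip','trigger','tab_top','lamp'):print(n,[(x['point'],x['p']) for x in manip.search_frame(n,'wrist')[:2]])
E
```

```text
clock: 14.35
tcp_pos: [530.4, 48.1, 133.3]
orientation: [0.223, 2.717, -0.048]
force: [-0.5, -0.4, 0.9]
grip_width: 85.2
finger_force: 0.0
[-0.152 -0.738 -0.781  1.111 -0.006  0.011]
{'fov_y': 69.65412884880425, 'cx': 322.7699781078299, 'cy': 237.4364794750466, 'xyz': array([397.10132025,  69.50605945, 265.41252681]), 'orientation': array([1.93894137, 1.64415359, 0.59963971])}
handtop [339.5, 271.3]
h_out [354.9, 252.8]
trigtop [281.3, 269.8]
tr_out [269.4, 251.8]
tab [392.9, 257.2]
lamp [324.4, 362.0]
lampL [241.4, 362.0]
lampR [407.6, 361.9]
grip [([243.6, 257.1], 0.64)]
trigger [([281.2, 262.2], 0.75)]
tab_top [([389.6, 256.9], 0.88), ([17.7, 314.0], 0.75)]
lamp [([242.8, 258.9], 0.89), ([391.9, 257.1], 0.18)]
```

View pics/w6.png

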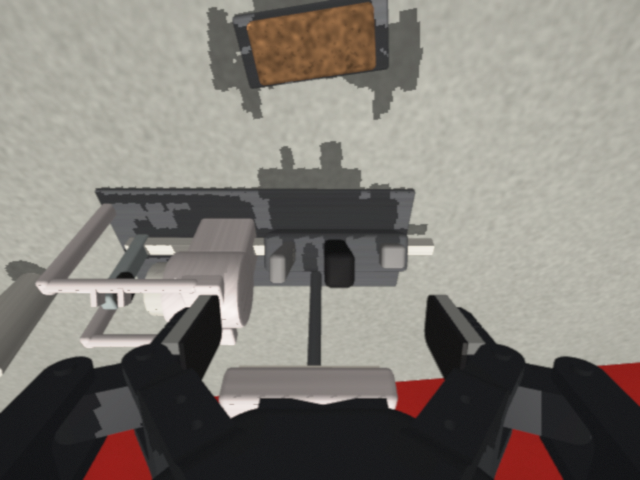

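The wrist view shows the trigger end at (278,269), the handle end at (340,266), the tab at (393,253) and the lamp edge at row 368. They agree with my grip estimate to about 1 mm. I'll go in leaning.

Run:
```python
from m import *
r,z=RL(29); print(rel(r,G+10*gz-19*z+1*gy-2*gx))
```

```text
(array([-0.0012, -0.0864, -0.0018]), array([-6.5,  0.9, 50.7]))
```

```bash
python3 -m creep '[[0,-0.03,0,-2,0.9,12,1],[0,-0.06,0,-4,0.9,25,1],[0,-0.086,0,-6,0.9,38,1],[-0.001,-0.086,-0.002,-6.5,0.9,47,1],[-0.001,-0.086,-0.002,-6.5,0.9,50.7,1],[-0.001,-0.086,-0.002,-6.5,0.9,50.7,1]]'
python3 - <<'E'
from m import *
s=manip.state();print(s['qpos'].round(3),s['force'],s['moment'])
r,z=RL(29); print(rel(r,G+10*gz-19*z+1*gy-2*gx))
E
```

```text
clock: 15.35
tcp_pos: [557.6, 45.0, 91.8]
orientation: [0.214, 2.629, -0.055]
force: [0.5, 0.7, -0.6]
grip_width: 85.6
finger_force: 0.0
[-0.149 -0.777 -0.913  0.93  -0.006  0.011] [ 0.45280675  0.67229798 -0.56642665] [0.0958468  0.44135408 0.00730675]
(array([ 0.    , -0.0014,  0.    ]), array([-0.6, -0.3, -0.4]))
```

```bash
python3 -m creep '[[0,0,0,0,0,0,0],[0,0,0,0,0,0,0],[0,0,0,0,0,0,0],[0,0,0,0,0,0,0],[0,0,0,0,0,0,0],[0,0,0,0,0,0,0]]'
python3 - <<'E'
from m import *
s=manip.state();print(s['force'],s['moment'])
_,c=snap('wrist','w7.png')
E
```

```text
clock: 16.1
tcp_pos: [558.5, 53.3, 93.0]
orientation: [0.201, 2.627, -0.033]
force: [-0.2, 38.9, 7.2]
grip_width: 15.4
finger_force: 58.5
[-0.21929058 38.88191027  7.15370775] [ 7.35785789 -0.16686748  4.04870675]
```

Run:
```python
from m import *
w=cv2.imread('pics/w7.png');g=cv2.cvtColor(w,6)
ch=" .:-=+*#%@"
for r in range(190,400,7): print(r,''.join(ch[int(g[r:r+7,c:c+4].mean())*10//256] for c in range(180,470,4)))
for n in('trigger','tab_top','grip'):print(n,[(np.round(x['point']),round(x['p'],2)) for x in manip.search_frame(n,'wrist')[:2]])
```

```text
190 ::::::::--=====-::::::::::::::::::::::::::::::::::::::-====#%%%%%%%%%%%%%
197 :::::::::::====-::::::::::::::::::::::::::::::::::::::-===+%%%%%%%%%%%%#%
204 :::::::::::-====::::::::::::::::::::::::::::::::::::::-===#%%%%%%%#%%%#%%
211 ++++++++++=-====-::::::::::::::::::::::::::::::::::::-===+##%##%%%%%%#%%#
218 +++++++*+++------::::::::::::::::::::::::::::::::::::---======+%%%%%%%%##
225 +++++++*++==-:::::...............::..................:::-+**++#%%#%%%#%%%
232 ++++++*+++====::::::::::::::::::::::::::::::::::::::::::-*******#%%%%%%%%
239 ++++++*++==+**--===-:::--==---==:.....:==--====-:::::::===******##%#%%%#%
246 +++++**++==*@@=====---:-==---==-.     .=========::------=#@@@@@@@%%%%%%%%
253 ++++++++====++====---:--==::::--       -========--++++++=#%%%%%%%%%%%%###
260 +++++++=======-=----::--=-::::--       .========--*####*+#%%%##%%%#%%%%%%
267 +++++++=======-----:::-==-::::=:        -=========*#####+#%%%%%%%##%%%%%%
274 *+****========-----:::====--::-:  ... . :=========*#####*##%%%##%%%%#%%#%
281 ******=====+*+***+-::+*****+==:..........-==+********######%%%%%#%%%#%###
288 *###
[... 679 characters left out ...]
............:+
351 .............................::=#####%##*:...............................
358 ..............:..............::+###%#####:...............................
365 .......::-----:..............=:+%##%%%###--..............:::::::.........
372 ......:-------..............:=:+%%#######++..............:::::--::.......
379 ..:=-:::-----:...............::-==--------:...............::::--::.::....
386 :-++-.::-----................:::----------:...............::::--:..:-::..
393 --:....::---:................:::----------:................:::-:....::-::
trigger [(array([249., 282.]), 0.83)]
tab_top [(array([389., 266.]), 0.69)]
grip [(array([186., 250.]), 0.73), (array([  4., 293.]), 0.53)]
```

Run:
```python
from m import *
def L(f): 
    v=np.load(f);return dict(C['wrist'],xyz=v[:3],orientation=v[3:])
w6=L('w6.npy')
for nm,fs in dict(trig=[(314.6,225.5),(298.75,263),(238,208),(278,269)],hand=[(331.6,221.4),(298,245.5),(235,158),(340,266)]).items():
    x,e=tri([ray(c,p) for c,p in zip([C['scene'],C['side'],C['wrist'],w6],fs)])
    d=x-G;print(nm,x.round(1),e,'grip xyz',[round(float(d@a),1) for a in(gx,gy,gz)])
s=manip.state();d=s['tcp_pos']-G;print('tcp',[round(float(d@a),1) for a in(gx,gy,gz)])
a,_=snap('scene','s8.png');b,_=snap('side','d8.png')
for n in('jaw_pad','trigger','piston','grip'):
  for c in('scene','side'): print(n,c,[(np.round(x['point']),round(x['p'],2)) for x in manip.search_frame(n,c)[:2]])
ch=" .:-=+*#%@"
g=cv2.cvtColor(cv2.imread('pics/w6.png'),6)
for r in range(225,300,4): print(r,''.join(ch[int(g[r:r+4,c:c+2].mean())*10//256] for c in range(250,420,2)))
```

```text
trig [539.8  18.9 118. ] [1.3, 2.9, 3.4, 0.6] grip xyz [-0.6, -27.4, 20.0]
hand [541.2  57.3 122.9] [2.2, 4.0, 3.5, 2.3] grip xyz [-1.7, 10.7, 26.7]
tcp [-4.3, 9.5, -7.9]
jaw_pad scene [(array([264., 276.]), 0.68)]
jaw_pad side [(array([329., 346.]), 0.7)]
trigger scene [(array([315., 234.]), 0.73)]
trigger side [(array([309., 272.]), 0.85)]
piston scene [(array([269., 256.]), 0.52)]
piston side [(array([333., 321.]), 0.84)]
grip scene [(array([308., 275.]), 0.79)]
grip side [(array([332., 308.]), 0.83)]
225 =-::-------:::::::::::::::::::::::::::::::::::::::::::::::::::::::::::::-----------==
229 =--::::::::...............................................................:::::------
233 ---:::::::::::::::::::::::::::::::::::::::::::::::::::::::::::::::::::::::::::-+++*++
237 --====-:--------::::::---------------::.......::---------------::::::::::::----++++++
241 -======---------::::::---------------.         .---------------::::::::::::----======
245 -+%%%%%=-------::::::::----::::::---:.          .:-------------:::-==========-=#%%%%%
249 -=#@@@%+-----::::::::::----:::::::---.        
[... 419 characters left out ...]
++-::--------:::::::--...............:---------------------==++****###
273 ----------++****+=:-----------::::::-...............:--------------------=+###******#
277 ----------++****+=------------::::::-...............:-=======------------=*****###**#
281 ----------==++++===-=========-::::.:-:..............-==================-=+********##*
285 -=+****************++**+*****+:::::-+++=-::--:::--=++++++++++++++++++++++**********##
289 -=*###******####****#########*-::::-***#***#*****##**###*******##*******####*********
293 -+*#######**#*###**####*###***:::::=*##********####*####*****#*******#***###****##***
297 -+********###***********#####+:::::=*#####*******#***#***####**##******#**##**###****
```

Run:
```python
from m import *
c=manip.calibration('wrist');s=manip.state();R0=R.from_rotvec(s['orientation'])
for q in (0,15):
  print(q,[proj(c,G+z*gz+(y+q)*gy+x*gx) for z in(20,0) for y in(-33,-25) for x in (-11,11)])
print('hand',[proj(c,G+25*gz+y*gy+x*gx) for y in (0,18) for x in(-11,11)])
for y in(-9,-20,9,20): print('finger tip',y,[proj(c,s['tcp_pos']+R0.apply([x,y,z])) for x in (-11,11) for z in (0,-38)])
w=cv2.imread('pics/w7.png');g=cv2.cvtColor(w,6)
ch=" .:-=+*#%@"
for r in range(236,332,4): print(r,''.join(ch[int(g[r:r+4,cc:cc+2].mean())*10//256] for cc in range(220,400,2)))
```

```text
0 [[233.1, 273.7], [235.1, 318.8], [250.5, 273.7], [252.2, 318.7], [242.2, 262.8], [243.9, 303.3], [257.8, 262.8], [259.1, 303.2]]
15 [[265.8, 273.6], [267.1, 318.7], [283.2, 273.6], [284.0, 318.6], [271.4, 262.8], [272.4, 303.2], [286.9, 262.7], [287.5, 303.1]]
hand [[304.6, 276.7], [304.9, 322.9], [344.8, 276.6], [344.1, 322.7]]
finger tip -9 [[307.9, 289.4], [304.4, 325.5], [307.4, 251.8], [303.6, 280.0]]
finger tip -20 [[288.0, 289.4], [279.8, 325.5], [286.9, 251.8], [278.0, 280.0]]
finger tip 9 [[340.4, 289.4], [344.6, 325.4], [341.0, 251.7], [345.4, 280.0]]
finger tip 20 [[360.3, 289.4], [369.1, 325.4], [361.5, 251.7], [371.0, 280.0]]
236 ===++++=-:::::---:::::::::::::::---::::::---:::::::::::::::---::::::---------:::::::::::::
240 ===++++=---======--:::::::---======---======-:::......:::-====----=========-::::::::::::::
244 ==+%%%%#===========-:---:--======----======-:.          .-=================-::::::::::::--
248 ===#@@@%==========-------:-=====-::::--====-.            :=================-::::----------
252 ====*%%#========-------:::-====-:::::::--==-.            .-========
[... 1128 characters left out ...]
::......:======:......-############
304 ===#%%#**######*+=*%%%##*:......-======:......:::::::::::.......-=====-.......+#########%%
308 ==+#%%#**######*+#%%%%%#-......:======-.......::::::::::::......-======:......:*%#########
312 ==*#%%%##########%%%%%#+.......-======-......:::::::::::::... ..:======-.......=##########
316 ==#%%####%%%%%%%%#####*:.......-======:....::::::::::::::::......-======:.......+#########
320 =+###%%%%%%%%%%%%%###*-.........:-=++*=:...+##**************-....=++=-::........:+########
324 =*#%%%###%%%%%##%#*=:..............:=+=-:..+#%##%#####%%%###-...:++:...............-*#####
328 -=+*##%%%#%%%###%*-.................-=--:..+################=...:=-..................+####
```

```bash
python3 -m creep '[[0,0,0,0,0,0,0.5],[0,0,0,0,0,0,1],[0,0,0,0,0,0,1],[0,0,0,0,0,0,1],[0,0,0,0,0,0,1]]'
python3 - <<'E'
from m import *
s=manip.state();d=s['tcp_pos']-G;print('tcp',[round(float(d@a),1) for a in(gx,gy,gz)])
b,_=snap('side','d9.png')
ref=cv2.imread('pics/d5.png');new=b[:,:,::-1].copy()
for nm,im in(('d8',cv2.imread('pics/d8.png')),('d9',new)):
    t=ref[325:365,318:342];m=cv2.matchTemplate(im[310:385,305:355],t,cv2.TM_CCOEFF_NORMED);print(nm,cv2.minMaxLoc(m)[1],cv2.minMaxLoc(m)[3],'same=(13,15)')
_,c=snap('wrist','w9.png')
g=cv2.cvtColor(cv2.imread('pics/w9.png'),6)
ch=" .:-=+*#%@"
for r in range(236,340,6): print(r,''.join(ch[int(g[r:r+6,cc:cc+4].mean())*10//256] for cc in range(170,470,4)))
R0=R.from_rotvec(s['orientation'])
print([proj(c,G+z*gz+y*gy-11*gx) for z in(20,) for y in(-33,-25,18)])
for y in(-43,43): print('pad tip',y,[proj(c,s['tcp_pos']+R0.apply([x,y,-13])) for x in (-11,11)])
E
```

```text
clock: 17.42
tcp_pos: [557.5, 44.8, 91.6]
orientation: [0.214, 2.629, -0.055]
force: [0.8, -0.4, 0.9]
grip_width: 85.5
finger_force: 0.0
tcp [-4.9, 1.1, -9.3]
d8 0.8552538156509399 (13, 15) same=(13,15)
d9 0.8545078039169312 (13, 15) same=(13,15)
236 +++++++++++++++=-=+=:::::::::::::::::::::::::::::::---::::::::-=++++++#####
242 +++++++++++++++==***-===--:::-===--===:.....:==--====-:::::::--=*******####
248 ++++++++++++++=--#@%-====-:::-==-:--=-.     .-========::::::---*@@@@@@%####
254 +++++++++++++==--=*+-===-::::-=-::::--.      :========::=+++++=*%%%%%%#####
260 +=============----==-==-::::--=-::::--.      .-=======--+*******###########
266 +++++++++++++=----==-=-:::::--=-::::==.       :=======--+*******###########
272 ++++++++++++=----===--::::::-==-::::-=.       .-=======-*##***+*###########
278 ++++++++***+==---===-==--:::-===--::--. ...... :========+**###*############
284 *++**++*****==---***+***+-:=******-::=..........***********################
290 +++++++****+==---*##+***+--*######-::=..........#################****######
296 ++++++===-. -=---*##+***+-+#######-::=.........:################- .-==*####
302 ***++===-.  :=---*##+***+=########:::=..::::...:################:  .-==**##
308 @%=:-==-.   :=--=###***#**#######*:::+..::::...:###############*.   .-==::=
314 *..-==:.    .---=################*:::+-.:::::..-###############*.    .-==-.
320 .:-==:.     .--=+################*:::+#+======+################+.     .-==-
326 :===:.      .-==*################*:::+#########################=       .-==
332 ===:.       .-==#################*:::+#########################+        .-=
338 ==:.        :==*#################+:::*#########################*.        .-
[[249.9, 275.4], [267.4, 275.4], [361.3, 275.4]]
pad tip -43 [[241.1, 300.1], [238.1, 260.1]]
pad tip 43 [[407.3, 300.1], [410.3, 260.0]]
```

The fingertips really end about 30 mm behind the reported TCP: the finger passed over the trigger, and the jaw has not moved. I'll go 25 mm deeper.

```bash
python3 -m creep '[[0,0,0,-0.8,0,8,1],[0,0,0,-1.8,0,17,1],[0,0,0,-2.6,0,25,1],[0,0,0,-2.6,0,25,1],[0,0,0,-2.6,0,25,0.55],[0,0,0,-2.6,0,25,0.55],[0,0,0,-2.6,0,25,0.55],[0,0,0,-2.6,0,25,0.55]]'
python3 - <<'E'
from m import *
s=manip.state();d=s['tcp_pos']-G;print('tcp',[round(float(d@a),1) for a in(gx,gy,gz)],s['force'],s['qpos'].round(2))
_,c=snap('wrist','w10.png')
g=cv2.cvtColor(cv2.imread('pics/w10.png'),6)
ch=" .:-=+*#%@"
for r in range(230,330,5): print(r,''.join(ch[int(g[r:r+5,cc:cc+3].mean())*10//256] for cc in range(200,440,3)))
for q in(0,15):print([proj(c,G+20*gz+(y+q)*gy+x*gx) for y in(-33,-25) for x in(-11,11)])
print([proj(c,G+25*gz+y*gy+x*gx) for y in(0,18) for x in(-11,11)])
E
```

```text
clock: 18.52
tcp_pos: [571.9, 41.4, 71.9]
orientation: [0.216, 2.628, -0.059]
force: [-4.4, -6.3, 3.3]
grip_width: 47.1
finger_force: 3.8
tcp [-4.0, -0.0, -33.9] [-4.38493567 -6.32758121  3.25298621] [-0.15 -0.71 -0.91  0.86 -0.01  0.01]
230 ********+===:::::::::::::::::::::::::::::::::::::::::::::::::::::::::::::::::=++
235 *******++===---:::::::::::::::::::::::::::::::::::::::::::::::::::::::::::::=#%%
240 *******+===+++=::::::::::::::::::::::::::::::::::::::::::::::::::::::::::::::-=*
245 ******++==+***-----==----==--::::------==-:::::::::--=------====--:::::::::--=-=
250 ******+===*%%%+============-------=======-.........-=============-----------===*
255 *****++===+%@@*============----------===-.         :=============-----------===%
260 *****++====+##+============-----------===.         .-============-----=========#
265 ++++======================-------------==:          :============---=**********#
270 +++++====================--------------==:          .-============--+*########*%
275 ++++====================--------------===:           .============--+*########*%
280 ***+====
[... 332 characters left out ...]
#*+=======-...:====.:+*****+=--*%%%*::::*=...............#*....====-...+%%%%%%%%
305 %*=======-...:====:.:**####*+--#%%%+::::*=...............*+....:====:...+%%%%%%%
310 %*======-...:====-..:*#####*+-=%%%%+::::*=...:::::::::...*+.....-====:...+%%%%%%
315 %*=====-....-====...:+######+-*%%%%+::::*=...:::::::::...*+......=====....*%%%%%
320 %*====-....-====:....+######+=#%%%%=::::*=..::::::::::...*+......:====-....*%%%%
325 @*==-:......:=**:....+######++%%%%%=::::*=..::::::::::..:#*......:+*+-:.....-=*%
[[239.3, 291.4], [241.7, 344.1], [259.9, 291.5], [261.7, 344.2]]
[[277.9, 291.5], [279.3, 344.2], [298.6, 291.5], [299.3, 344.2]]
[[324.4, 295.9], [324.4, 350.5], [372.7, 295.9], [371.2, 350.5]]
```

```bash
python3 -m creep '[[0,0,0,0,1,0,0.5],[0,0,0,0,2.5,0,0.3],[0,0,0,0,2.5,0,0],[0,0,0,0,2.5,0,0],[0,0,0,0,2.5,0,0],[0,0,0,0,2.5,0,0]]'
python3 - <<'E'
from m import *
s=manip.state();d=s['tcp_pos']-G;print('tcp',[round(float(d@a),1) for a in(gx,gy,gz)],s['force'],s['moment'])
b,_=snap('side','d11.png')
ref=cv2.imread('pics/d5.png');im=b[:,:,::-1].copy()
t=ref[325:365,318:342];m=cv2.matchTemplate(im[310:385,305:355],t,cv2.TM_CCOEFF_NORMED);print(cv2.minMaxLoc(m)[1],cv2.minMaxLoc(m)[3],'same=(13,15)')
E
```

```text
clock: 19.32
tcp_pos: [572.2, 42.4, 72.5]
orientation: [0.218, 2.628, -0.063]
force: [-12.2, -13.0, 9.6]
grip_width: 33.5
finger_force: 61.2
tcp [-3.6, 1.1, -33.5] [-12.23920836 -13.04810455   9.64193456] [-2.57723459  1.67590018 -1.61181567]
0.7021027207374573 (13, 10) same=(13,15)
```

```bash
cat > j.py <<'E'
from m import *
s=manip.state();d=s['tcp_pos']-G;print('tcp',[round(float(d@a),1) for a in(gx,gy,gz)],s['force'].round(1))
b,_=snap('side')
ref=cv2.imread('pics/d5.png');im=b[:,:,::-1].copy()
t=ref[330:365,318:342];m=cv2.matchTemplate(im[290:385,305:355],t,cv2.TM_CCOEFF_NORMED);l=cv2.minMaxLoc(m);print('jaw shift px',l[3][1]-40,l[3][0]-13,l[1])
E
python3 -m creep '[[0,0,0,0,0,0,0.8],[0,0,0,0,0,0,0.8],[0,0,0,0,0,0,0.8],[0,0,0,0,0,0,0.8],[0,0,0,0,0,0,0],[0,0,0,0,0,0,0],[0,0,0,0,0,0,0],[0,0,0,0,0,0,0],[0,0,0,0,0,0,0],[0,0,0,0,0,0,0]]'; python3 j.py
```

```text
clock: 20.62
tcp_pos: [572.2, 42.5, 72.6]
orientation: [0.218, 2.628, -0.064]
force: [-14.6, -13.7, 12.6]
grip_width: 33.7
finger_force: 60.3
tcp [-3.6, 1.1, -33.4] [-14.6 -13.7  12.6]
jaw shift px -8 0 0.5772762298583984
```

```bash
python3 -m creep '[[0,0,0,0,0,0,0.8],[0,0,0,0,0,0,0.8],[0,0,0,0,0,0,0.8],[0,0,0,0,0,0,0.8],[0,0,0,0,0,0,0],[0,0,0,0,0,0,0],[0,0,0,0,0,0,0],[0,0,0,0,0,0,0],[0,0,0,0,0,0,0],[0,0,0,0,0,0,0]]'; python3 j.py
```

```text
clock: 21.92
tcp_pos: [572.2, 42.5, 72.6]
orientation: [0.218, 2.628, -0.063]
force: [-15.1, -15.1, 12.8]
grip_width: 33.8
finger_force: 60.3
tcp [-3.6, 1.1, -33.4] [-15.1 -15.1  12.8]
jaw shift px -12 1 0.43190133571624756
```

Steady 4 px (8 mm) per squeeze. I'll continue.

```bash
python3 -m creep '[[0,0,0,0,0,0,0.8],[0,0,0,0,0,0,0.8],[0,0,0,0,0,0,0.8],[0,0,0,0,0,0,0.8],[0,0,0,0,0,0,0],[0,0,0,0,0,0,0],[0,0,0,0,0,0,0],[0,0,0,0,0,0,0],[0,0,0,0,0,0,0],[0,0,0,0,0,0,0]]'; python3 j.py
```

```text
clock: 23.22
tcp_pos: [572.3, 42.4, 72.7]
orientation: [0.218, 2.627, -0.063]
force: [-15.3, -15.1, 11.9]
grip_width: 33.3
finger_force: 60.1
tcp [-3.4, 1.1, -33.4] [-15.3 -15.1  11.9]
jaw shift px -16 1 0.4287528395652771
```

```bash
python3 -m creep '[[0,0,0,0,0,0,0.8],[0,0,0,0,0,0,0.8],[0,0,0,0,0,0,0.8],[0,0,0,0,0,0,0.8],[0,0,0,0,0,0,0],[0,0,0,0,0,0,0],[0,0,0,0,0,0,0],[0,0,0,0,0,0,0],[0,0,0,0,0,0,0],[0,0,0,0,0,0,0]]'; python3 j.py
```

```text
clock: 24.52
tcp_pos: [572.1, 41.8, 72.9]
orientation: [0.219, 2.628, -0.066]
force: [-18.9, -17.7, 16.4]
grip_width: 34.8
finger_force: 57.5
tcp [-3.4, 0.4, -33.2] [-18.9 -17.7  16.4]
jaw shift px -18 1 0.48520469665527344
```

```bash
python3 -m creep '[[0,0,0,0,0,0,0.8],[0,0,0,0,0,0,0.8],[0,0,0,0,0,0,0.8],[0,0,0,0,0,0,0.8],[0,0,0,0,0,0,0],[0,0,0,0,0,0,0],[0,0,0,0,0,0,0],[0,0,0,0,0,0,0],[0,0,0,0,0,0,0],[0,0,0,0,0,0,0]]'; python3 j.py;python3 -m creep '[[0,0,0,0,0,0,0],[0,0,0,0,0,0,0],[0,0,0,0,0,0,0],[0,0,0,0,0,0,0]]'; python3 j.py
```

```text
clock: 25.82
tcp_pos: [572.1, 41.8, 72.9]
orientation: [0.219, 2.628, -0.065]
force: [-19.7, -18.2, 15.1]
grip_width: 34.8
finger_force: 57.5
tcp [-3.4, 0.4, -33.2] [-19.7 -18.2  15.1]
jaw shift px -18 1 0.48565366864204407
clock: 26.38
tcp_pos: [572.1, 41.8, 72.9]
orientation: [0.219, 2.628, -0.066]
force: [-19.9, -18.5, 14.7]
grip_width: 34.8
finger_force: 57.5
tcp [-3.4, 0.4, -33.2] [-19.9 -18.5  14.7]
jaw shift px -18 1 0.4860822260379791
```

Squeezing again gives the same early stop, so the piston is home. Next I retract, then press the tab with the lower (‑y) open finger so the body clears the lamp.

```bash
python3 -m creep '[[0,0,0,0,0,0,0.8],[0,0,0,0,0,0,1],[0,0,0,0,0,0,1],[0,0,0,0,0,0,1],[0,0,0,0,0,0,1]]'
python3 - <<'E'
from m import *
r,z=RL(25); print(rel(r,G+18*gz-5*gx+1*gy))
s=manip.state();R0=R.from_rotvec(s['orientation'])
r2,z2=RL(28)
T=G+52*gy-32*gz
V1=G+18*gz-5*gx+1*gy
for up in (60,25): print(up,(R0.inv()*r2).as_rotvec().round(3),R0.inv().apply(T+up*gz-40*z2+50*gy-s['tcp_pos']).round(1))
E
```

```text
clock: 27.05
tcp_pos: [572.2, 45.6, 71.1]
orientation: [0.213, 2.629, -0.055]
force: [-0.6, -0.4, 0.3]
grip_width: 85.5
finger_force: 0.0
(array([0.0006, 0.0691, 0.0005]), array([  5.7,  -3.2, -52. ]))
60 [0.001 0.017 0.   ] [  2.4  97.8 -22.4]
25 [0.001 0.017 0.   ] [-1.3 97.8 12.4]
```

```bash
python3 -m creep '[[0,0.02,0,1.5,-3,-15,1],[0,0.05,0,4,-3,-35,1],[0,0.069,0,5.7,-3,-52,1],[0,0.069,0,5.7,-3,-54,1],[0,0.06,0,5,20,-54,1],[0,0.05,0,5,60,-54,1],[0,0.03,0,5,90,-50,1],[0,0.017,0,4,97.8,-35,1],[0,0.017,0,2.4,97.8,-22,1],[0,0.017,0,2.4,97.8,-22,1]]'
python3 - <<'E'
from m import *
r2,z2=RL(28);T=G+52*gy-32*gz
print(manip.state()['force'],rel(r2,T+60*gz-40*z2+50*gy))
_,c=snap('wrist','w12.png')
g=cv2.cvtColor(cv2.imread('pics/w12.png'),6)
ch=" .:-=+*#%@"
for r in range(225,345,5): print(r,''.join(ch[int(g[r:r+5,cc:cc+3].mean())*10//256] for cc in range(80,320,3)))
print('tab corners',[proj(c,T+x*gx+y*gy) for x in(-9,9) for y in(-9,9)],[(x['point'],x['p']) for x in manip.search_frame('tab_top','wrist')[:2]])
E
```

```text
clock: 28.3
tcp_pos: [574.7, 143.2, 87.2]
orientation: [0.216, 2.648, -0.054]
force: [-0.2, 0.0, 0.0]
grip_width: 85.5
finger_force: 0.0
[-0.16673207  0.0280425   0.03530681] (array([-0.0008, -0.003 , -0.0001]), array([-1.4,  1.1, -2. ]))
225 ++++++==---:------:::::::::::::::::::::::::::::::::::::::::::::::::---------===-
230 +++++==-----::::....................................................:::::-======
235 ++++==---:::........................................................:::::+**##**
240 ++===-::::::::::::::::::::::::::::::::::::::::::::::::::::::::::...:=====+++++++
245 +===--------::::::------------:......::------------::::::::::---:..-++++++++++++
250 ==----------:::::-----------:.        .------------:::::::::----:..*#%%%##%%%%##
255 =--------:::::::::----::...           .------------:::::::::-----..*@@@@@@@@@@@@
260 ----:::::::::--:::--:.                .----------=+++++++=-:-----..-******#%%%%%
265 ::::::::::::---:...                   .--------=-+*******+=:-----..:=====-*#####
270 :::::::::::-::.                        ---------=+********=:-----.:-=====-*#####
275 :::::::
[... 580 characters left out ...]
###
310 ----.............      :+*#####*-..-----.     :*#*#####**######***###*##########
315 ----:............   .:+#######=..:----:.      .*##################*########*#***
320 ----:..............-+#######*-..:----:.       .+#######**#######*#***#######*###
325 -----:::::::::::-=*#*######+:..-----:          +############*#####***###*##**###
330 -----=*##################*-...-----.           +#########################***#*#*
335 ----=*##################+:..:-----.           .+#############*######*####*****##
340 --=+*################**=...:====-.            :*####**############*****######***
tab corners [[227.0, 259.0], [257.2, 259.0], [228.4, 288.1], [258.1, 288.0]] [([242.0, 273.5], 0.68)]
```

```bash
python3 -m creep '[[0,0,0,-1.5,0,12,1],[0,0,0,-3.6,0,30,1],[0,0,0,-5,0,42,1],[0,0,0,-5.2,0,44,1],[0,0,0,-5.2,0,44,1]]'; python3 -m creep '[[0,0,0,-0.3,0,2.5,1],[0,0,0,-0.6,0,5,1],[0,0,0,-0.6,0,5,1]]'
```

```text
clock: 29.02
tcp_pos: [600.3, 139.7, 52.8]
orientation: [0.215, 2.646, -0.054]
force: [-0.4, 0.1, -0.1]
grip_width: 85.7
finger_force: 0.0
clock: 29.4
tcp_pos: [603.0, 139.3, 48.4]
orientation: [0.215, 2.646, -0.054]
force: [0.6, 0.1, -0.6]
grip_width: 85.5
finger_force: 0.0
```

```bash
python3 -m creep '[[0,0,0,-0.3,0,2.5,1],[0,0,0,-0.6,0,5,1],[0,0,0,-0.6,0,5,1]]'; python3 j.py
```

```text
clock: 29.78
tcp_pos: [605.8, 138.8, 44.0]
orientation: [0.215, 2.646, -0.054]
force: [-0.1, -0.1, 0.1]
grip_width: 85.3
finger_force: 0.0
tcp [-5.6, 101.6, -66.9] [-0.1 -0.1  0.1]
jaw shift px -15 1 0.4499576687812805
```

```bash
python3 -m creep '[[0,0,0,-0.3,0,2.5,1],[0,0,0,-0.6,0,5,1],[0,0,0,-0.6,0,5,1]]';  python3 -m creep '[[0,0,0,-0.2,0,1.5,1],[0,0,0,-0.4,0,3,1],[0,0,0,-0.4,0,3,1]]'
```

```text
clock: 30.2
tcp_pos: [608.6, 138.3, 39.9]
orientation: [0.215, 2.646, -0.054]
force: [0.7, -0.4, -0.6]
grip_width: 85.4
finger_force: 0.0
clock: 30.58
tcp_pos: [610.5, 138.0, 37.7]
orientation: [0.215, 2.646, -0.054]
force: [-0.6, 0.0, 0.8]
grip_width: 85.4
finger_force: 0.3
```

```bash
python3 -m creep '[[0,0,0,-0.2,0,1.5,1],[0,0,0,-0.4,0,3,1],[0,0,0,-0.4,0,3,1]]';  python3 -m creep '[[0,0,0,-0.2,0,1.5,1],[0,0,0,-0.4,0,3,1],[0,0,0,-0.4,0,3,1]]'; python3 j.py
```

```text
clock: 30.95
tcp_pos: [612.3, 137.8, 35.3]
orientation: [0.215, 2.646, -0.054]
force: [-0.3, 0.4, 0.7]
grip_width: 85.3
finger_force: 0.5
clock: 31.32
tcp_pos: [613.9, 137.8, 33.4]
orientation: [0.215, 2.646, -0.054]
force: [-10.4, 1.2, 8.6]
grip_width: 85.5
finger_force: 6.7
tcp [-5.0, 101.9, -80.3] [-10.4   1.2   8.6]
jaw shift px 0 0 0.8227032423019409
```

The jaw has sprung open. I'll hold about a second, then back off.

```bash
python3 -m creep '[[0,0,0,0,0,0,1],[0,0,0,0,0,0,1],[0,0,0,0,0,0,1],[0,0,0,0,0,0,1],[0,0,0,0,0,0,1],[0,0,0,0,0,0,1],[0,0,0,0,0,0,1],[0,0,0,0,0,0,1]]'; python3 j.py; python3 -m creep '[[0,0,0,0.6,0,-5,1],[0,0,0,2.4,0,-20,1],[0,0,0,6,0,-50,1],[0,0,0,10,0,-85,1],[0,0,0,-10,20,-130,1],[0,0,0,-10,20,-130,1]]'
python3 - <<'E'
from m import *
exec(open('j.py').read().split('\n',2)[2])
b,_=snap('side','d13.png');a,_=snap('scene','s13.png')
# crude differences: piston + jaw region before/after, from side and scene
ch=" .:-=+*#%@"
for f in('s5.png','s13.png'):
    g=cv2.cvtColor(cv2.imread('pics/'+f),6);print(f)
    for r in range(246,284,2): print(r,''.join(ch[int(g[r,cc])*10//256] for cc in range(236,304)))
for n in('cup','can','jar','pad','punch_mid'):
  rs=[]
  for c in('scene','side'):
    d=manip.search_frame(n,c)[:1]
    if d: print(n,c,np.round(d[0]['point']),round(d[0]['p'],2))
E
```

```text
clock: 32.38
tcp_pos: [613.9, 137.7, 33.4]
orientation: [0.215, 2.646, -0.054]
force: [-10.3, 2.5, 9.5]
grip_width: 85.8
finger_force: 6.5
tcp [-4.9, 101.9, -80.2] [-10.3   2.5   9.5]
jaw shift px 0 0 0.8221628665924072
clock: 33.17
tcp_pos: [568.2, 167.0, 158.2]
orientation: [0.214, 2.638, -0.05]
force: [-0.4, -0.2, -0.6]
grip_width: 85.2
finger_force: 0.0
jaw shift px 0 0 0.8216242790222168
s5.png
246 -=+*+++++++======+**==----=+======+++++++++++****#########*****+++++
248 :-====-:::::::::::---::::::--=++++++++*#######################*+++++
250 :-====-:::::::::::::::::::-=+++++++++*##%########%####%%#######*++++
252 :--===--::::::::::::::::--=+++*#####**#%%%%%%%###%%%%%%%%%%#%%#*++++
254 ::-====-::::-==+==-:::--=++++*#%%%%%###%%%%%%*+++*%%%%%%%%%%%%%*++++
256 ::-====-:::-=+**+=:.:--=+++++*#%%%%%%##%%%%%#+=-=+#%%%######%%%#++++
258 ::--===--::-=++++=:.-=++++++++#%%%%%####%%%%#**##############%%*++++
260 :::-====-:::-----:..-+++++++++*######**######*#############*###*++++
262 =+===++======++++++++******####%%##%######%%%%%%%%####*****+****++++
264 #########%%%%%%%%%%%%%%%%###########
[... 1660 characters left out ...]
-::.::----::...::.:::..:::::::--------------------------===
274 ====--====-::---------====+======+++++=---------=---------------=*##
276 ====---==--:=+*=-----=**#############*+-------===----------------=++
278 =====-:---::=**=-----=******++++++==+==------====----------------===
280 +====-::::::-==-------============-------------==--------==---=--:::
282 +====--:::::---:-----::::::::::::::.......:--====-------------=--:::
cup scene [180. 298.] 0.86
cup side [374. 431.] 0.84
can scene [166. 238.] 0.83
can side [279. 446.] 0.94
jar scene [436. 210.] 0.8
jar side [254. 180.] 0.61
pad scene [313. 232.] 0.55
pad side [251. 294.] 0.75
punch_mid scene [166. 266.] 0.57
punch_mid side [377. 402.] 0.72
```

```bash
python3 -c "
from station import manip;print(manip.job_done())"
```

```text
the job is handed in; nothing more can be done
None
```

The job is done and handed in at about 33 s: the punch stands in the cup, the piston looks fully home (a repeat squeeze stopped early at the same point), the jaw is back at its open position, and the cup, can, jar and brake pad show no real movement.

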